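# Lock the indexing drill jig

### The arm

A 6-joint arm with a two-finger parallel gripper is mounted at the origin on the work surface. World frame = base frame: x ahead of the robot, y to its left, z up, the work surface at z = 0. Lengths are in mm, angles in rad, forces in N, time in s.
With the tool pointing down it reaches from about 350 to 975 mm from the base axis. Payload 7.1 kg.
Tool frame: the origin (TCP) lies midway between the tips of the shut fingers; the grasp point (between the pads) lies 19 mm behind it (ctrl.grasp_offset is the distance from the TCP to the grasp point, in mm); z points along the fingers, y is the line along which they close (so a half turn about z gives the same grasp; the last joint's range is limited). The gripper opens to 88 mm and grips with 3 to 60 N. Pads are 20 mm wide; open, the fingers measure 115 mm over their backs; the gripper's body (75 mm by 178 mm) begins 61 mm behind the grasp point.
Start: joints at [-1.287, 0.423, 1.63, -0, 1.089, -0.019], TCP at [186.389, -596.543, 222.675] pointing down, gripper open.
Joint ranges: [-3, 3], [-0.9, 2.11], [0.09, 2.58], [-1.31, 4.45], [0.11, 2.69], [-2.54, 2.54]. Speed limits (rad/s): [2.39, 2.39, 3.01, 3.14, 3.14, 3.14].

### API

Orientations are given as a rotation vector (axis times angle).
In Python, from workcell import ctrl gives the robot as it stands. The module is installed in compiled form; this text tells all that it offers.
- The arm moves only by the tool servo_tool, never from a script. Its argument "rows" is a list of rows, each a list of 7 numbers: the turn, a rotation vector about the tool's x, y, z as a fraction of full scale, then the shift along the tool's x, y, z as a fraction of full scale, then the finger opening in mm, from 0 to 87.8. A call has 1 to 10 rows; each row is the pose to reach, as a shift and turn from the pose commanded when the call began, along the tool's axes at that moment; what a row does not reach only later rows make up. Full scale, the value 1, is 20 cm for a shift and 1.5 rad for a turn. A row lasts 1/8 s, in which the tool goes at most 62.5 mm and 10.7 degrees, less where a joint would pass 70% of its speed; a pose out of reach is approached as far as the arm can. A call with a number of a shift or a turn outside -1 to 1 is refused whole. A call with a gripper value outside its range is refused whole. The fingers move at their own pace and stop on an object; the grip force is fixed at half the most. Time passes only in rows, so rows that repeat a pose let the fingers close. It gives the time, the measured TCP pose, the force, the opening and the grip force at its end, in the units of the state.
- ctrl.get_obs(): the state, without advancing time (a new reading comes with each control period).
- ctrl.get_image(name): name is "scene" or "side" or "wrist"; returns (picture, depth): 480x640x3 uint8, red, green, blue; 480x640 float32, mm along the optical axis (not along the pixel's ray), 0 where there is no reading.
- ctrl.camera_info(name): a dict with "intrinsics" (3x3 intrinsics, pixels), "R" (3x3) and "t" (3): a world point X has camera coordinates R X + t. Camera axes: x right, y down, z forward; pixel columns grow to the right and rows downward; lengths in mm; the calibration is good to about 2 mm. A picture is of the moment at which its call begins: read the wrist's pose just before it. camera_info takes no time and is no camera call; for the wrist camera it gives the pose at the moment of the call.
- ctrl.close_job(): hands the job in; it is judged then, once.
The state is a dict: "t": time; "qpos": joint angles; "qvel": joint speeds; "joint_torque": joint torques, N m; "ee_pos": TCP position; "orientation": TCP orientation; "ft_force": force on the tool from outside, world axes, zero at the start; "moment": the same for the moment, N m; "width": finger opening in mm; "grasp_force": force on a finger pad.
Only numpy, scipy, OpenCV 4.12 (cv2) and the standard library are available. Lean on these libraries where they do the work, as an engineer would, in place of code of your own. Each camera call takes 0.05 s, during which the arm holds its last target. There are 200 camera calls.

### The job

Lock the drilling jig for the next hole: with a fingertip against its upright handle, push the round index plate round until one of its three slots (any of them) lines up with the steel lock bolt, then push the bolt by its upright thumb tab fully home into that slot. Only push: never take the handle or the tab between the fingers, and leave the tin, the wooden peg and the screwdriver as they are.

Things in the scene. Friction and masses are not known exactly. Their poses are not given: they have to be found in the camera images.
- jig: Indexing drill jig: dark cast-iron base bolted to the bench (does not move), 20 mm thick, a disc 230 mm across with two tongues. Origin on the bench under the index plate's axis; z up, +y points from the plate along the lock bolt to the thumb tab, +x to a drill bush post (46 mm wide, 95 mm high, 133 to 161 mm from the axis), not used here.
- plate (a joint): Turn of the index plate about its vertical axis, rad, growing CLOCKWISE seen from above. A slot faces the bolt at 0 (slot A), +2.094 (slot B) and -2.094 (slot C): no click or stop there, end stops only at +-6.2. It drags a little (0.2 N m) and stays where it is left.
- handle (a point): Middle of the upright black handle that stands on the index plate, 78 mm from the plate's axis, diametrically opposite slot A: 22 mm thick, from 42 to 92 mm above the bench; this point is 67 mm above the bench. It turns with the plate.
- slot_a (a point): Middle of the mouth of slot A, on the plate's rim (100 mm from the axis), 36 mm above the bench. The aluminium plate is 200 mm across, 12 mm thick, top 42 mm above the bench; its three slots, 120 degrees apart, are straight radial notches in the rim, 27 mm wide and 32 mm deep.
- slot_b (a point): The same for slot B, 120 degrees counter-clockwise (from above) of slot A on the plate.
- slot_c (a point): The same for slot C, 120 degrees clockwise (from above) of slot A on the plate.
- bolt (a joint): Travel of the steel lock bolt towards the plate's axis, m: 0 withdrawn, 0.034 fully home (firm stop, tab against its guide). Flat bar 24 mm wide, 10 mm high. It slides with about 2.5 N of drag and stays where left. Its round nose draws the plate true if the slot is within about 5 mm of line, and is stopped by the rim if not.
- nose (a point): Centre of the bolt's half-round nose (radius 12 mm), 36 mm above the bench; withdrawn it is 118 mm from the plate's axis (nose 6 mm clear of the rim), home 84 mm.
- tab (a point): Middle of the bolt's upright thumb tab, 60 mm above the bench: 36 mm wide across the bolt, 8 mm thick along it, from 31 to 75 mm above the bench. Withdrawn it is 192.5 mm from the plate's axis along the jig's +y. Between tab and plate the bolt runs in a steel guide, top 54 mm above the bench; the outer side of the tab is free down to the bench.
- nose_home (a point): Fixed point of the jig where the centre of the bolt's nose lies when the bolt is fully home.
- tin: Bystander: a tin 72 mm across and 95 mm tall standing on the bench; origin at the centre of its underside.
- peg: Bystander: a turned wooden coat peg about 30 mm across and 98 mm tall standing on the bench; origin at the centre of its underside.
- screwdriver: Bystander: a screwdriver 200 mm long lying on the bench; origin at its middle, under it.
- hub (a point): Top of the wooden hub blank bolted on the middle of the plate, on the plate's axis, 82 mm above the bench: 80 mm across, 40 mm tall, with a nut and stud on it up to 101 mm above the bench. It turns with the plate.

How it is judged (in metres and radians):
On the way, in this order (a step that is already met when the one before it is completed fails the run):
1. one of the plate's slots is in line with the lock bolt, within 8 mm at the rim (horizontal distance between any of slot_a, slot_b, slot_c and nose_home below 0.0176 m), for 0.1 s.
2. the bolt is pushed home into the slot, to within 3 mm of its stop (value of joint bolt above 0.031 m), for 0.1 s.
At the end, for the whole second after the job is handed in: The bolt is in one of the plate's three slots, within 3 mm of its stop, with that slot in line with the bolt (within about 4 mm at the rim) and the plate at rest; tin, peg and screwdriver within 20 mm of where they were, tin and peg standing (horizontal distance between any of slot_a, slot_b, slot_c and nose_home below 0.0164 m and value of joint bolt above 0.031 m and velocity of joint plate between -0.03 and 0.03 rad/s and distance of each of tin, peg, screwdriver from where it was at the start of the episode below 0.02 m and angle between each of tin, peg's own z axis and vertical below 0.3 rad); the robot touches nothing.
It fails at once if the handle is taken between the fingers (horizontal distance between the grasp point and handle below 0.012 m and height (world z) of the grasp point below 0.104 m).
It fails at once if the bolt's tab is taken between the fingers (horizontal distance between the grasp point and tab below 0.009 m and height (world z) of the grasp point below 0.087 m).
It fails at once if the tin, the peg or the screwdriver is moved more than 20 mm, lifted or knocked over (distance of any of tin, peg, screwdriver from where it was at the start of the episode above 0.02 m or angle between any of tin, peg's own z axis and vertical above 0.3 rad).
It also fails if it takes over 48 s, if anything falls off the work surface, if the arm or the gripper's body presses on something with over 40 N, if the wrist force passes 120 N, or if a joint passes its speed limit or range.

## Working session

There is one attempt and no reset: what is moved stays moved. The work goes in short steps, Python scripts to look and compute and a tool call to move; the robot and the scene stay as the last step left them, time stands still between calls to the robot, and variables do not carry over. Pictures are saved under pics/ and viewed, at most 10 in all, crops included, and the job is handed in when it is done.

Besides the shell and the picture viewer there is one more tool, called after "Request:" by a JSON object that holds its "fn" and its "kwargs". servo_tool: Moves the arm, as the interface text tells. Its arguments: {"type":"object","properties":{"rows":{"type":"array","items":{"type":"array","items":{"type":"number"}}}},"required":["rows"]}

```bash
mkdir -p pics; python3 - <<'E'
from workcell import ctrl
import cv2,numpy as np
for n in("scene","side"):
    im,d=ctrl.get_image(n); cv2.imwrite(f"pics/{n}0.png",im[:,:,::-1]); np.save(f"{n}_d.npy",d)
    ci=ctrl.camera_info(n); np.savez(f"{n}_c.npz",K=ci["intrinsics"],R=ci["R"],t=ci["t"]); print(n,ci["R"].T@-np.array(ci["t"]))
o=ctrl.get_obs();print(o["t"],o["orientation"],ctrl.grasp_offset)
E
```

```text
scene [1252.85666227 -232.48433123  709.78587681]
side [264.48363057 573.4256064  572.19641772]
0.1 [-3.10430876e+00 -4.73642337e-01  2.62390053e-04] 18.700000000000003
```

View pics/scene0.png

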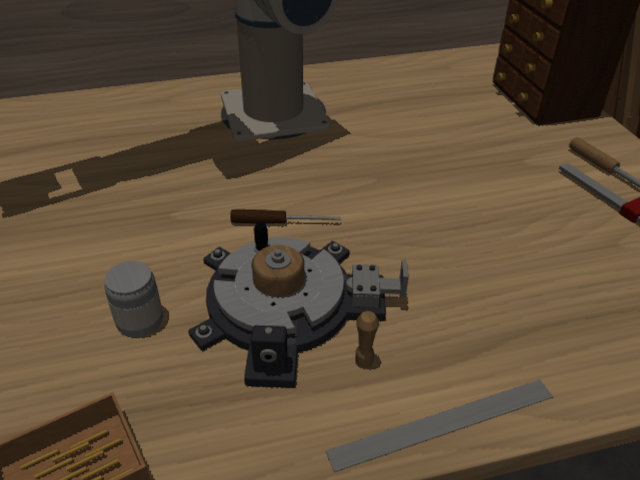

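View pics/side0.png

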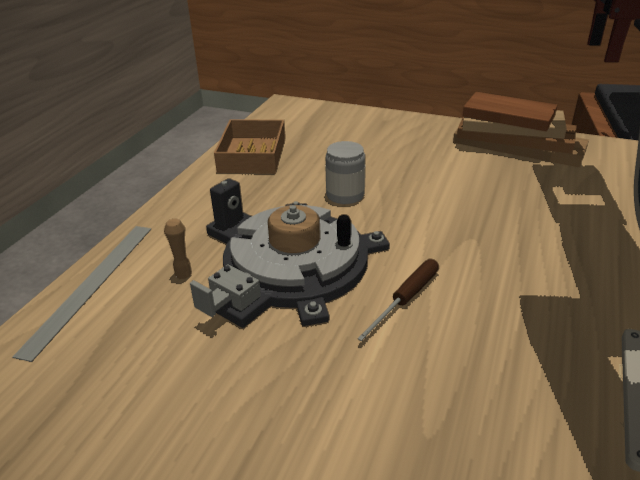

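Scene view: hub near (278,257), handle near (261,236), tab near (404,278), peg near (367,340), tin near (135,300). The screwdriver lies behind the jig. I'll enlarge both views.

```bash
python3 - <<'E'
import cv2,numpy as np
a=cv2.imread("pics/scene0.png")[200:400,190:420];b=cv2.imread("pics/side0.png")[170:330,160:400]
cv2.imwrite("pics/c1.png",cv2.resize(a,(690,600),interpolation=cv2.INTER_CUBIC))
cv2.imwrite("pics/c2.png",cv2.resize(b,(720,480),interpolation=cv2.INTER_CUBIC))
E
```

```text
(no output)
```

View pics/c1.png

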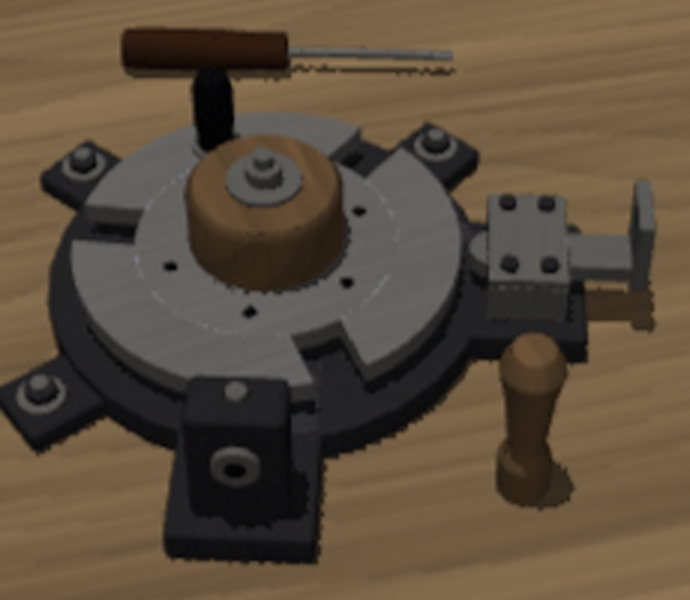

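View pics/c2.png

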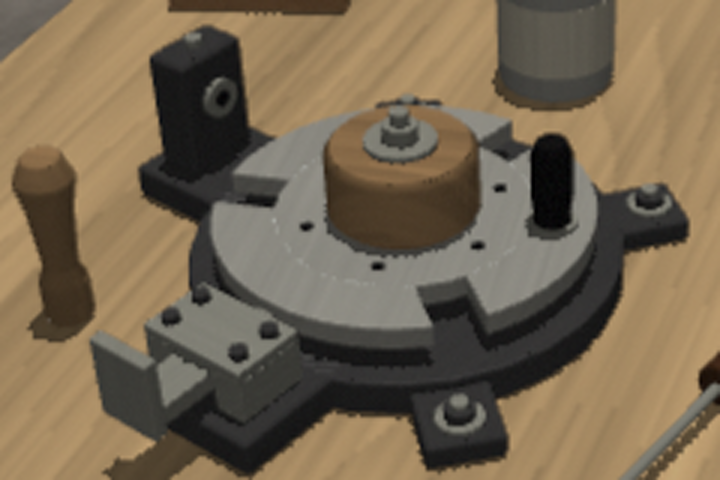

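Scene crop: stud top (264,157), handle top (213,72), tab top middle (643,203), right slot mouth corners (360,130) and (402,152). Side crop: stud (399,113), handle top (552,140), tab top middle (126,350), slot mouth about (432,335) and (487,333).

```bash
cat >h.py <<'E'
import numpy as np
C={n:np.load(f"{n}_c.npz") for n in("scene","side")}
def px(n,u,v):
    return (190+u/3,200+v/3) if n=="scene" else (160+u/3,170+v/3)
def ray(n,p,z):
    c=C[n];d=c["R"].T@np.linalg.inv(c["K"])@np.array([*p,1.]);o=-c["R"].T@c["t"]
    return o+d*(z-o[2])/d[2]
E
python3 - <<'E'
from h import *
np.set_printoptions(precision=1,suppress=True)
R=lambda n,u,v,z:ray(n,px(n,u,v),z)
for nm,z,s,e in(("stud",101,(264,155),(399,112)),("hubrimtop",82,(264,178),(402,142)),("handle",91,(213,70),(552,139)),("tabtop",75,(643,203),(126,350)),("peg top",96,(535,338),(44,152)),("boltnut",None,None,None)):
    if z: print(nm,R("scene",*s,z)[:2],R("side",*e,z)[:2])
A=(R("scene",264,155,101)+R("side",399,112,101))/2;T=(R("scene",643,203,75)+R("side",126,350,75))/2;H=(R("scene",213,70,91)+R("side",552,139,91))/2
ang=lambda v:np.degrees(np.arctan2(v[1],v[0]))
print("tab",np.linalg.norm((T-A)[:2]),ang(T-A),"handle",np.linalg.norm((H-A)[:2]),ang(H-A))
for n,p in(("scene",(360,130)),("scene",(402,152)),("scene",(88,208)),("scene",(76,240)),("side",(487,325)),("side",(512,122)),("side",(233,177)),("side",(211,203)),("scene",(365,382))):
    q=R(n,*p,42);print(n,p,np.linalg.norm((q-A)[:2]),ang(q-A))
# plate circle check: rim extremes
print("tin",ray("scene",(132,272),95),"sd",ray("scene",(232,215),10),ray("scene",(340,219),5))
E
```

```text
stud [ 590.2 -111.2] [ 586.1 -108.7]
hubrimtop [ 586.3 -111. ] [ 586.3 -110.6]
handle [ 507.  -121.4] [ 511.  -124.9]
tabtop [643.2  70.2] [639.4  73. ]
peg top [733.7 -18.1] [740.  -25.2]
tab 189.19114120204995 73.68525069411695 handle 80.19149794472412 -170.54002258277626
scene (360, 130) 95.7143876701104 136.3894299927441
scene (402, 152) 95.57765014857641 118.92355560468911
scene (88, 208) 98.27240475936699 -116.7509761684703
scene (76, 240) 99.51501940152015 -102.80120874295277
side (487, 325) 107.92457274814423 135.1270622195476
side (512, 122) 98.38533144773156 -104.90995797056135
side (233, 177) 96.31690121135298 2.690448121493376
side (211, 203) 100.33350696599125 17.336955163112908
scene (365, 382) 109.43878785994738 12.42633835229674
tin [ 574.9 -323.7   95. ] sd [ 372.9 -153.8   10. ] [426.5  36.2   5. ]
```

Request:
{"fn": "servo_tool", "kwargs": {"rows": [[0,0,0,0.2,-0.15,0,0],[0,0,0,0.4,-0.3,0,0],[0,0,0,0.6,-0.45,0,0],[0,0,0,0.8,-0.6,0,0],[0,0,0,1.0,-0.75,0,0],[0,0,0,1.0,-0.75,0,0]]}}

```text
t: 0.85
ee_pos: [333.7, -391.2, 222.5]
orientation: [-3.104, -0.48, 0.0]
ft_force: [-0.0, -0.0, -0.2]
width: 30.9
grasp_force: 0.0
```

Request:
{"fn": "servo_tool", "kwargs": {"rows": [[0,0,0,0.2,-0.15,0,0],[0,0,0,0.4,-0.3,0,0],[0,0,0,0.6,-0.45,0,0],[0,0,0,0.8,-0.6,0,0],[0,0,0,1.0,-0.75,0,0],[0,0,0,1.0,-0.75,0,0]]}}

```text
t: 1.6
ee_pos: [480.1, -189.7, 222.5]
orientation: [3.105, 0.479, 0.0]
ft_force: [0.2, -0.5, 0.2]
width: 0.6
grasp_force: 0.0
```

Request:
{"fn": "servo_tool", "kwargs": {"rows": [[0,0,0.1,0.07,-0.05,0,0],[0,0,0.2,0.14,-0.1,0,0],[0,0,0.3,0.14,-0.1,0.2,0],[0,0,0.395,0.14,-0.1,0.3,0],[0,0,0.395,0.14,-0.1,0.3,0]]}}

```text
t: 2.22
ee_pos: [497.8, -164.5, 161.2]
orientation: [-3.108, 0.453, 0.006]
ft_force: [-0.4, 1.0, 0.7]
width: 0.6
grasp_force: 0.0
```

Request:
{"fn": "servo_tool", "kwargs": {"rows": [[0,0,0,0,0,0.2,0],[0,0,0,0,0,0.4,0],[0,0,0,0,0,0.52,0],[0,0,0,0,0,0.52,0]]}}

```text
t: 2.72
ee_pos: [498.7, -164.2, 58.1]
orientation: [-3.109, 0.451, 0.003]
ft_force: [-0.1, 0.5, 0.6]
width: 0.8
grasp_force: 0.0
```

Request:
{"fn": "servo_tool", "kwargs": {"rows": [[0,0,0,0,-0.045,0,0],[0,0,0,0,-0.09,0,0],[0,0,0,-0.02,-0.14,0,0],[0,0,0,-0.034,-0.19,0,0],[0,0,0,-0.038,-0.24,0,0],[0,0,0,-0.038,-0.29,0,0],[0,0,0,-0.03,-0.34,0,0],[0,0,0,-0.02,-0.39,0,0],[0,0,0,-0.01,-0.41,0,0],[0,0,0,-0.01,-0.41,0,0]]}}

```text
t: 3.98
ee_pos: [522.1, -83.9, 58.8]
orientation: [-3.108, 0.453, -0.003]
ft_force: [0.3, -0.3, -0.2]
width: 0.3
grasp_force: 0.0
```

```bash
python3 - <<'E'
from workcell import ctrl
import cv2,numpy as np
for n in("scene","side"):
    im,d=ctrl.get_image(n); cv2.imwrite(f"pics/{n}1.png",im[:,:,::-1])
a=cv2.imread("pics/scene1.png")[200:400,190:420]
cv2.imwrite("pics/d1.png",cv2.resize(a,(690,600),interpolation=cv2.INTER_CUBIC))
b=cv2.imread("pics/side1.png")[170:330,160:400]
cv2.imwrite("pics/d2.png",cv2.resize(b,(720,480),interpolation=cv2.INTER_CUBIC))
E
```

```text
(no output)
```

View pics/d2.png

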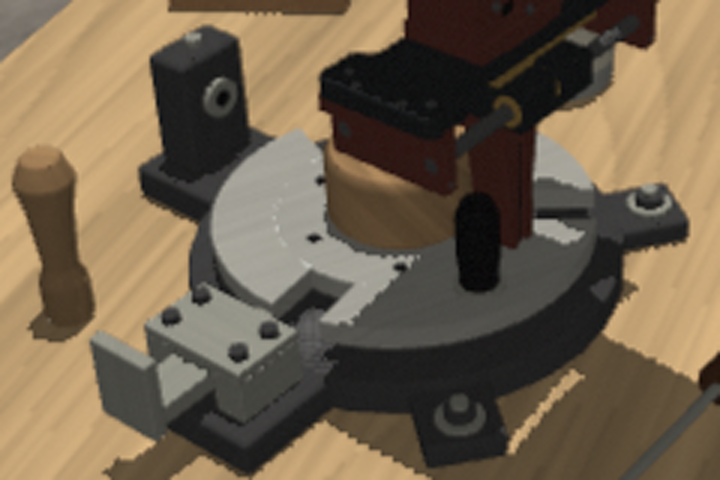

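The slot mouth is at about (272,303)–(335,322), just in front of the bolt nose at (313,335). The handle top is at about (478,197). Next I compute what angle is left.

```bash
python3 - <<'E'
from h import *
A=np.array([587,-110.]);
def f(n,u,v,z):
    q=ray(n,px(n,u,v),z)[:2]-A;print((u,v),np.linalg.norm(q).round(1),(np.degrees(np.arctan2(q[1],q[0]))-73.7).round(1))
f("side",478,198,91)
for p in((272,303),(338,322),(315,270),(362,288)):f("side",*p,42)
f("side",126,350,75)
f("side",313,312,42)
f("side",126,350,75)
# guide screws z=54 (heads ~57)
for p in((171,313),(201,292),(238,350),(269,328)):
    q=ray("side",px("side",*p),56)[:2];print(q)
for p in((508,202),(547,203),(509,263),(549,263)):
    q=ray("scene",px("scene",*p),56)[:2];print(q)
E
```

```text
(478, 198) 74.8 69.5
(272, 303) 99.3 -0.4
(338, 322) 98.0 20.8
(315, 270) 67.4 -1.3
(362, 288) 70.2 22.5
(126, 350) 190.3 0.3
(313, 312) 95.0 12.2
(126, 350) 190.3 0.3
[647.64701931  23.13073903]
[642.06385737   4.25907507]
[605.36726772  36.72862784]
[599.21514186  17.77921898]
[607.26705106  12.17199478]
[612.88526975  31.40738614]
[649.27200133  -0.79012567]
[654.12644186  18.48430824]
```

View pics/d1.png

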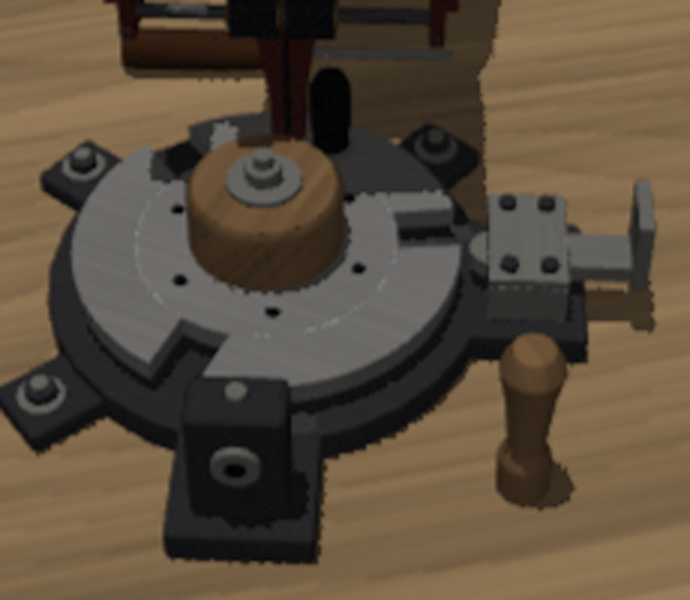

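Request:
{"fn": "servo_tool", "kwargs": {"rows": [[0,0,0,0.005,-0.02,0,0],[0,0,0,0.01,-0.04,0,0],[0,0,0,0.015,-0.054,0,0],[0,0,0,0.015,-0.054,0,0],[0,0,0,0.015,-0.054,0,0]]}}

```text
t: 4.7
ee_pos: [527.1, -74.6, 58.8]
orientation: [-3.108, 0.454, -0.0]
ft_force: [1.2, -1.4, 0.4]
width: 0.4
grasp_force: 0.7
```

Request:
{"fn": "servo_tool", "kwargs": {"rows": [[0,0,0,0,0.1,0,0],[0,0,0,0,0.1,-0.25,0],[0,0,0,0,0.1,-0.5,0],[0,0,0,-0.2,0.1,-0.6,0],[0,0,0,-0.4,0.1,-0.6,0],[0,0,0,-0.6,0.1,-0.6,0],[0,0,0,-0.6,0.1,-0.6,0]]}}

```text
t: 5.58
ee_pos: [402.8, -59.6, 178.3]
orientation: [-3.108, 0.454, 0.004]
ft_force: [1.5, -0.4, 0.4]
width: 0.2
grasp_force: 0.0
```

```bash
python3 - <<'E'
from workcell import ctrl
import cv2,numpy as np
for n in("scene","side"):
    im,d=ctrl.get_image(n); cv2.imwrite(f"pics/{n}2.png",im[:,:,::-1])
a=cv2.imread("pics/scene2.png")[200:320,270:420]
b=cv2.imread("pics/side2.png")[200:320,190:340]
im=np.vstack([cv2.resize(x,(600,480),interpolation=cv2.INTER_CUBIC)[60:360] for x in(a,b)])
cv2.imwrite("pics/e.png",im)
E
```

```text
(no output)
```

View pics/e.png

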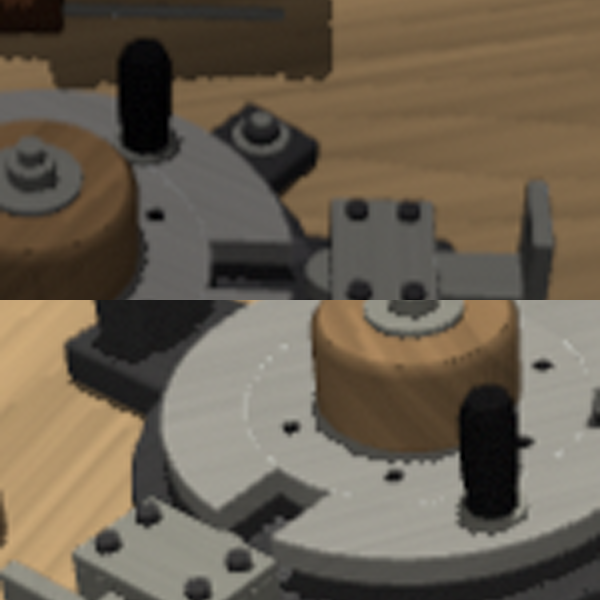

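The slot now faces the bolt. Slot corners are (212,243), (212,287), (293,290) in the upper crop and (278,472), (325,492), (222,512), (277,538) in the lower. The handle top is at (146,45) and (488,390). Now I quantify the error.

```bash
python3 - <<'E'
from h import *
a0=np.radians(73.4);n=np.array([np.cos(a0),np.sin(a0)]);e=np.array([n[1],-n[0]])
A=np.array([587,-110.])
def f(nm,c,x,y,z):
    p=(270+x/4,200+(y+60)/4) if c=="scene" else (190+x/4,200+(y-240)/4)
    q=ray(c,p,z)[:2]-A;print(nm,c,"jx %.1f jy %.1f ang %.1f"%(q@e,q@n,np.degrees(np.arctan2(-q@e,q@n))))
f("handle","scene",146,43,91);f("handle","side",488,389,91)
f("stud","scene",34,142,101)
for p in((212,243),(212,285),(293,243),(293,290)):f("slot","scene",*p,42)
for p in((278,472),(325,492),(222,512),(277,538)):f("slot","side",*p,42)
for p in((358,208),(409,211),(359,290),(413,291)):f("screw","scene",*p,57)
for p in((148,513),(107,541),(239,560),(199,588)):f("screw","side",*p,57)
f("noseTip","scene",304,272,36)
f("tab","scene",537,183,75); f("tabnear","scene",545,240,75)
E
```

```text
handle scene jx -70.4 jy 38.7 ang 61.2
handle side jx -63.7 jy 34.4 ang 61.7
stud scene jx 0.8 jy 0.3 ang -69.7
slot scene jx -8.8 jy 67.1 ang 7.5
slot scene jx 14.1 jy 67.6 ang -11.7
slot scene jx -10.2 jy 98.6 ang 5.9
slot scene jx 15.4 jy 98.5 ang -8.9
slot side jx 11.2 jy 68.6 ang -9.2
slot side jx -11.2 jy 67.4 ang 9.5
slot side jx 11.3 jy 98.5 ang -6.5
slot side jx -15.4 jy 97.9 ang 8.9
screw scene jx -15.2 jy 123.1 ang 7.0
screw scene jx -14.3 jy 142.7 ang 5.7
screw scene jx 29.1 jy 122.5 ang -13.4
screw scene jx 28.8 jy 142.6 ang -11.4
screw side jx 17.6 jy 127.6 ang -7.9
screw side jx 17.9 jy 147.4 ang -6.9
screw side jx -26.8 jy 127.8 ang 11.9
screw side jx -26.2 jy 146.8 ang 10.1
noseTip scene jx -0.5 jy 103.0 ang 0.3
tab scene jx -12.9 jy 189.8 ang 3.9
tabnear scene jx 18.0 jy 190.4 ang -5.4
```

Request:
{"fn": "servo_tool", "kwargs": {"rows": [[0,0,0,0.16,-0.2,0,0],[0,0,0,0.32,-0.4,0,0],[0,0,0,0.48,-0.6,0,0],[0,0,0,0.64,-0.8,0,0],[0,0,0,0.8,-1.0,0,0],[0,0,0,0.96,-1.0,0,0],[0,0,0,0.96,-1.0,0,0]]}}

```text
t: 6.55
ee_pos: [650.1, 76.7, 177.8]
orientation: [-3.108, 0.454, -0.002]
ft_force: [1.0, 0.2, -0.2]
width: 0.3
grasp_force: 0.0
```

Request:
{"fn": "servo_tool", "kwargs": {"rows": [[0,0,0,0,-0.17,0.05,0],[0,0,0,0,-0.17,0.25,0],[0,0,0,0,-0.17,0.45,0],[0,0,0,0,-0.17,0.66,0],[0,0,0,0,-0.17,0.66,0],[0,0,0,0,-0.17,0.66,0]]}}

```text
t: 7.3
ee_pos: [657.7, 109.5, 47.8]
orientation: [-3.108, 0.454, -0.002]
ft_force: [-0.2, 0.4, 0.5]
width: 0.4
grasp_force: 0.0
```

Request:
{"fn": "servo_tool", "kwargs": {"rows": [[0,0,0,-0.015,0.04,0,0],[0,0,0,-0.015,0.08,0,0],[0,0,0,-0.015,0.11,0,0],[0,0,0,-0.015,0.14,0,0],[0,0,0,-0.015,0.17,0,0],[0,0,0,-0.015,0.2,0,0],[0,0,0,-0.015,0.22,0,0],[0,0,0,-0.015,0.24,0,0],[0,0,0,-0.015,0.25,0,0],[0,0,0,-0.015,0.25,0,0]]}}

```text
t: 8.55
ee_pos: [639.8, 62.4, 46.5]
orientation: [3.108, -0.453, -0.0]
ft_force: [1.2, 0.2, 1.4]
width: 0.3
grasp_force: 0.6
```

Request:
{"fn": "servo_tool", "kwargs": {"rows": [[0,0,0,0,0.01,0,0],[0,0,0,0,0.02,0,0],[0,0,0,0,0.03,0,0],[0,0,0,0,0.035,0,0],[0,0,0,0,0.035,0,0]]}}

```text
t: 9.18
ee_pos: [637.8, 55.7, 46.6]
orientation: [3.108, -0.454, -0.0]
ft_force: [1.1, 1.1, 1.0]
width: 0.6
grasp_force: 0.7
```

Request:
{"fn": "servo_tool", "kwargs": {"rows": [[0,0,0,0,0.01,0,0],[0,0,0,0,0.02,0,0],[0,0,0,0,0.025,0,0],[0,0,0,0,0.025,0,0]]}}

```text
t: 9.68
ee_pos: [637.2, 53.2, 46.8]
orientation: [-3.106, 0.454, -0.002]
ft_force: [4.0, 13.1, -2.7]
width: 0.2
grasp_force: 6.5
```

Request:
{"fn": "servo_tool", "kwargs": {"rows": [[0,0,0,0,0.01,0,0],[0,0,0,0,0.01,0,0],[0,0,0,0,0.01,0,0]]}}

```text
t: 10.05
ee_pos: [637.2, 53.1, 46.8]
orientation: [-3.104, 0.454, -0.004]
ft_force: [4.8, 21.5, -3.8]
width: 0.7
grasp_force: 10.6
```

Request:
{"fn": "servo_tool", "kwargs": {"rows": [[0,0,0,0,-0.1,0,0],[0,0,0,0,-0.25,0,0],[0,0,0,0,-0.25,-0.3,0],[0,0,0,0,-0.4,-0.6,0],[0,0,0,0,-0.6,-0.6,0],[0,0,0,0,-0.6,-0.6,0]]}}

```text
t: 10.8
ee_pos: [670.8, 166.4, 167.8]
orientation: [-3.109, 0.449, -0.003]
ft_force: [-0.2, 0.1, -0.7]
width: -0.2
grasp_force: 0.0
```

```bash
python3 - <<'E'
from workcell import ctrl
import cv2,numpy as np
for n in("scene","side"):
    im,d=ctrl.get_image(n); cv2.imwrite(f"pics/{n}3.png",im[:,:,::-1])
a=cv2.imread("pics/scene3.png")[215:305,270:420]
b=cv2.imread("pics/side3.png")[240:330,190:340]
im=np.vstack([cv2.resize(x,(500,300),interpolation=cv2.INTER_CUBIC) for x in(a,b)])
cv2.imwrite("pics/f.png",im)
E
```

```text
(no output)
```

View pics/f.png

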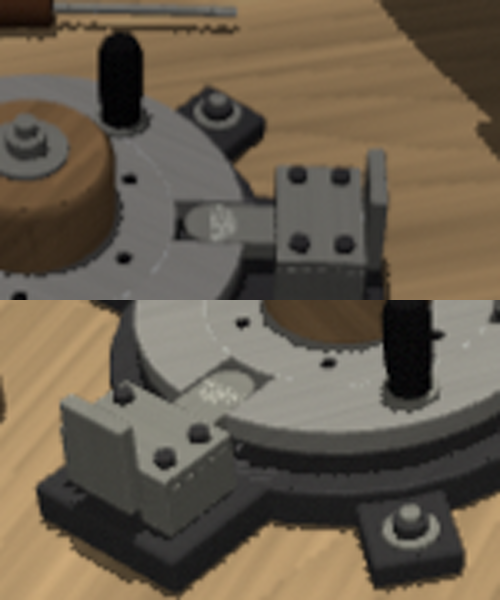

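The tab, at (375,205) in the upper crop, is against its guide. The nose, at (190,220), is deep in the slot, and the arm is clear.

```bash
python3 -c "
from workcell import ctrl
print(ctrl.close_job())"
```

```text
the job is handed in; nothing more can be done
None
```

The index plate was pushed round until slot B faced the bolt, the bolt was pushed home until its tab stopped against the guide, and the job is handed in with the arm clear; the hand-in returned no verdict.

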